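# Pack the manicure caddy with the closed containers

## Task

Pack the white caddy for the next client: stand the jar that has its lid on in the wide round holder, the round bottle that has its cap on in the narrow round holder, and the square bottle that has its cap on in the square holder, each upright on the caddy floor. The jar without a lid and the two bottles without caps are still in use: leave those standing where they are, and knock over none of the six.

Things in the scene. Friction and masses are not known exactly. Their poses are not given: they have to be found in the camera images.
- caddy: Low open white plastic tray, 110 mm (its x) by 300 mm (its y), walls 4 mm thick and 18 mm high over the table, floor 4 mm thick; it is fixed to the table and does not move. Three grey holders stand in a row along its y axis, about 86 mm apart, the middle one near the caddy's centre. Origin: centre of its underside, on the table.
- holder_wide: Wide round grey collar inside the caddy, outer diameter 76, inner diameter 70, 12 mm high; for the lidded jar. It is fixed to the caddy; the floor inside it is the caddy's floor. Origin: centre of the holder, on that floor; z up. Which of the three places along the caddy it takes varies.
- holder_narrow: Narrow round grey collar inside the caddy, outer diameter 54, inner diameter 48, 12 mm high; for the capped round bottle. It is fixed to the caddy; the floor inside it is the caddy's floor. Origin: centre of the holder, on that floor; z up. Which of the three places along the caddy it takes varies.
- holder_square: Square grey frame inside the caddy, 58 mm outside, 52 mm inside, 12 mm high, its sides along its x and y axes, which are parallel to the caddy's; for the capped square bottle. It is fixed to the caddy; the floor inside it is the caddy's floor. Origin: centre of the holder, on that floor; z up. Which of the three places along the caddy it takes varies.
- jar_closed: Squat round black jar with its flat black lid on, diameter 54, height 42 mm, straight sides (with a 1 mm steel-coloured seam at 28 to 29 mm), about 70 g. Origin: centre of the underside; z up its axis.
- jar_open: The same black jar without its lid: diameter 54, height 30 mm, a hollow cup with 4 mm walls and a white bottom seen from above. Must stay where it is. Origin: centre of the underside; z up its axis.
- round_closed: Round pink glass nail-polish bottle with its long black cap on: body diameter 32 and straight up to 40 mm, then a shoulder to the cap; the cap is round, 17 mm thick tapering to 15, from 48 to 80 mm height. Total height 80 mm, about 50 g. Origin: centre of the underside; z up its axis.
- round_open: The same round pink bottle without cap: body diameter 32 up to 40 mm, bare pink neck 12 mm thick with a small dark mouth, total height 52 mm. Must stay where it is. Origin: centre of the underside; z up its axis.
- square_closed: Square pink glass nail-polish bottle with its long black cap on: body 36 by 36 mm up to 40 mm, sides along its x and y axes, then a shoulder to the cap; the cap is square, 17 by 17 mm, from 48 to 80 mm height, its sides parallel to the body's. Total height 80 mm, about 60 g. Origin: centre of the underside; z up its axis.
- square_open: The same square pink bottle without cap: body 36 by 36 mm up to 40 mm, sides along its x and y axes, bare pink neck 12 mm thick with a small dark mouth, total height 52 mm. Must stay where it is. Origin: centre of the underside; z up its axis.
Things that resemble listed ones, but are neither listed nor needed, are in the scene too. What is shaped like the round_closed but red is not meant. What is shaped like the jar_closed but orange is not meant.

How it is judged:
By the outcome, as a careful person would: the job done as asked, in the order asked, and still so for the second after the job is handed in, with the robot touching nothing.
It also fails if it takes over 80 s, if anything falls off the work surface, if the arm or the gripper's body presses on something with over 40 N, if the wrist force passes 120 N, or if a joint passes its speed limit or range.

## Robot

A 7-joint arm with a two-finger parallel gripper is mounted at the origin on the work surface. World frame = base frame: x ahead of the robot, y to its left, z up, the work surface at z = 0. Lengths are in m, angles in rad, forces in N, time in s.
With the tool pointing down it reaches from about 0.35 to 0.9 m from the base axis. Payload 8.1 kg.
Tool frame: the origin (TCP) lies at the very end of the fingers, on their centre line; the grasp point (between the pads) lies 19 mm behind it; z points along the fingers, y is the line along which they close (so a half turn about z gives the same grasp; the last joint's range is limited). The gripper opens to 92 mm and grips with 3 to 60 N. Pads are 19 mm wide; open, the fingers measure 130 mm over their backs; the gripper's body (75 mm by 190 mm) begins 47 mm behind the grasp point.
Start: joints at [1.154, 0.434, 0.025, 1.573, -0.012, 1.134, -0.075], TCP at [0.193, -0.595, 0.227] pointing down, gripper open.
Joint ranges: [-2.62, 2.62], [-0.44, 2.09], [-1.27, 1.32], [0.08, 2.57], [-1.32, 4.46], [0.12, 2], [-2.74, 2.74]. Speed limits (rad/s): [2.22, 2.22, 3.01, 3.01, 3.14, 3.14, 3.14].

## Interface

Orientations are given as a rotation vector (axis times angle).
In Python, from workcell import manip, imaging gives the robot as it stands. Calls block until the motion is done:
- manip.goto(position, orientation): joint-space move of the TCP to a pose.
- manip.line_to(position, attitude=None, v=0.15): straight line of the TCP; attitude=None keeps the orientation; v is the mean speed in m/s.
- manip.movej(angles): joint-space move.
- manip.set_gripper(opening, strength=None): finger opening in m; strength is the grip in N (None keeps the last); returns when the fingers have stopped.
- manip.hold(seconds).
- manip.solve_ik(position, orientation): joint angles nearest the present ones, or None.
- imaging.capture(name): name is "scene" or "top"; returns a dict with "image" (400x640x3 uint8, blue, green, red), "range_z" (400x640 float32, m along the optical axis (not along the pixel's ray), 0 where there is no reading), "fx", "fy", "cx", "cy" (pixels), "distortion" ([k1, k2, p1, p2, k3] as OpenCV has them; the pictures are not rectified), "world_to_cam" (4x4, takes a point from world to camera coordinates). Camera axes: x right, y up, looking along -z (the intrinsics and any distortion apply to the point x, -y, -z); pixel columns grow to the right and rows downward; lengths in m; the calibration is good to about 2 mm. A picture is of the moment at which its call begins.
A pose or a line that the arm cannot do raises manip.MotionError and nothing moves.
- manip.close_job(): hands the job in; it is judged then, once.
Readings, each from a call of its own:
- manip.read_time_s(): time.
- manip.read_qpos(): joint angles.
- manip.read_qd(): joint speeds.
- manip.read_joint_efforts(): joint torques, N m.
- manip.read_eef_pos(): TCP position.
- manip.read_tcp_rot(): TCP orientation.
- manip.read_force(): force on the tool from outside, world axes, zero at the start.
- manip.read_torque(): the same for the moment, N m.
- manip.read_grip_width(): finger opening in m.
- manip.read_grasp_force(): force on a finger pad.
Only numpy, scipy, OpenCV 4.12 (cv2) and the standard library are available. Lean on these libraries where they do the work, as an engineer would, in place of code of your own. Each camera call takes 0.05 s, during which the arm holds its last target. There are 200 camera calls.

## Working session

There is one attempt and no reset: what is moved stays moved. The work goes in short steps, each a Python script; the robot and the scene stay as the last script left them, time stands still between calls to the robot, and variables do not carry over. Pictures are saved under pics/ and viewed, at most 14 in all, crops included, and the job is handed in when it is done.

```bash
ls; mkdir -p pics; python3 - <<'E'
from workcell import manip, imaging
import cv2,numpy as np,pickle
for n in("top","scene"):
    d=imaging.capture(n); cv2.imwrite(f"pics/{n}0.png",d["image"]); pickle.dump(d,open(f"{n}0.pkl","wb"))
    print(n,d["fx"],d["fy"],d["cx"],d["cy"],d["distortion"]); print(np.round(d["world_to_cam"],3))
print(manip.read_tcp_rot(),manip.read_time_s())
E
```

```text
pics
top 367.58400972881947 367.58400972881947 324.2858644609914 193.88792164453756 [-0.00848047  0.          0.          0.          0.        ]
[[-0.126 -0.992 -0.002  0.084]
 [ 0.971 -0.124  0.206 -0.519]
 [-0.205  0.024  0.978 -0.687]
 [ 0.     0.     0.     1.   ]]
scene 441.01566824386515 441.01566824386515 319.97636882859734 195.2223946489333 [-0.10063976  0.          0.          0.          0.        ]
[[ 0.679  0.734 -0.01  -0.36 ]
 [-0.537  0.507  0.675  0.238]
 [ 0.5   -0.453  0.738 -1.352]
 [ 0.     0.     0.     1.   ]]
[-3.10166380e+00 -4.90538941e-01  4.91479453e-04] 0.1
```

View pics/top0.png

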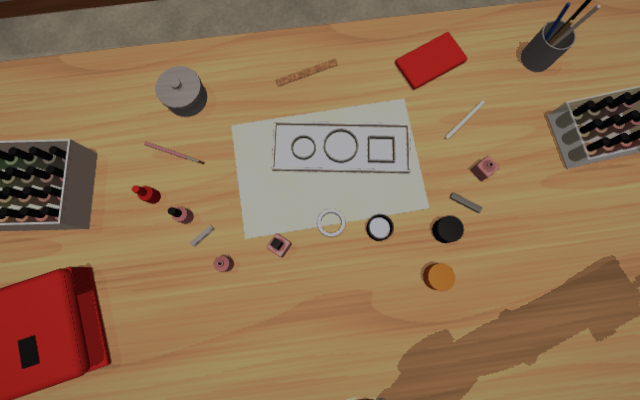

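View pics/scene0.png

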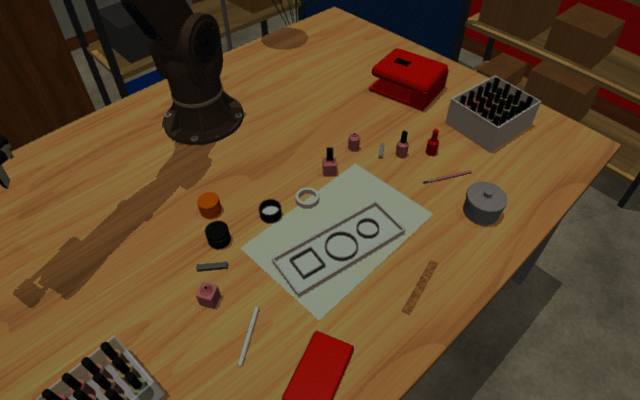

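Top view: candidates are
- **Jars:** black (448,229) is closed, black with white inside (379,228) is open, and orange (440,277) is a decoy.
- **Round bottles:** pink with black cap (179,213) is closed, pink bare (222,263) is open, and red (146,192) is a decoy.
- **Square bottles:** black cap (279,244) is closed, bare neck (487,167) is open.
- **Caddy holders:** narrow (303,147), wide (341,145), square (381,149).

The scene view agrees. Next: a confirming crop and a measurement.

```bash
cat > h.py <<'E'
import cv2,numpy as np
def rays(d,uv):
    K=np.array([[d["fx"],0,d["cx"]],[0,d["fy"],d["cy"]],[0,0,1]])
    p=cv2.undistortPoints(np.asarray(uv,float).reshape(-1,1,2),K,np.array(d["distortion"])).reshape(-1,2)
    T=np.linalg.inv(d["world_to_cam"])
    return T[:3,3], np.c_[p[:,0],-p[:,1],-np.ones(len(p))]@T[:3,:3].T
def plane(d,uv,z):
    o,r=rays(d,uv); return o+r*((z-o[2])/r[:,2])[:,None]
def cloud(d):
    h,w=d["range_z"].shape
    uv=np.stack(np.meshgrid(np.arange(w),np.arange(h)),-1).reshape(-1,2)
    o,r=rays(d,uv); P=o+r*d["range_z"].reshape(-1,1)
    P[d["range_z"].ravel()==0]=np.nan
    return P.reshape(h,w,3)
def project(d,P):
    c=(d["world_to_cam"]@np.r_[P,1])[:3]
    K=np.array([[d["fx"],0,d["cx"]],[0,d["fy"],d["cy"]],[0,0,1]])
    return cv2.projectPoints(np.array([[c[0],-c[1],-c[2]]]),np.zeros(3),np.zeros(3),K,np.array(d["distortion"]))[0].ravel()
E
python3 - <<'E'
from h import *
import pickle
d=pickle.load(open("top0.pkl","rb")); s=pickle.load(open("scene0.pkl","rb"))
C=cloud(d);S=cloud(s)
px={"jc":(448,229),"jo":(379,228),"rc":(179,213),"ro":(222,263),"sc":(279,244),"so":(487,167),"oj":(440,277),"red":(146,192),"ring":(331,222)}
for n,(u,v) in px.items():
    roi=C[v-20:v+20,u-20:u+20].reshape(-1,3); roi=roi[roi[:,2]>0.012]
    zt=np.nanpercentile(roi[:,2],97)
    c0=np.nanmedian(roi,0)[:2]
    q=S.reshape(-1,3); q=q[(np.hypot(*(q[:,:2]-c0).T)<.045)&(q[:,2]>.008)]
    a=np.r_[roi,q]
    zs=np.nanpercentile(q[:,2],97)
    f=lambda w:np.round(np.nanmean([np.nanpercentile(w[:,:2],2,axis=0),np.nanpercentile(w[:,:2],98,axis=0)],0),4)
    print(n,len(roi),len(q),"ztop",round(zt,3),round(zs,3),"mid top",f(roi),"mid both",f(a),"topslab",f(roi[roi[:,2]>zt-.006]),f(q[q[:,2]>zs-.006]))
im=d["image"]
A=lambda u,v,w=32:cv2.resize(im[v-w//2:v+w//2,u-w//2:u+w//2],(256,256),interpolation=cv2.INTER_CUBIC)
def As(n,w=32):
    u,v=px[n]; P=C[v,u]; a,b=project(s,P).astype(int)
    return cv2.resize(s["image"][b-w//2:b+w//2,a-w//2:a+w//2],(256,256),interpolation=cv2.INTER_CUBIC)
row=np.vstack([np.hstack([A(*px[n]) for n in("jc","rc","sc")]),np.hstack([As(n) for n in("jc","rc","sc")])])
cv2.imwrite("pics/crop.png",row)
cv2.imwrite("pics/caddy.png",cv2.resize(im[110:190,260:420],(800,400),interpolation=cv2.INTER_CUBIC))
# caddy outline: points of height
q=C[105:195,255:430]; 
print("caddy z hist",np.nanpercentile(q[...,2],[5,50,95,99]))
for n,(u,v) in {"n":(303,147),"w":(341,145),"s":(381,149)}.items(): print(n,plane(d,[(u,v)],.016))
E
```

```text
jc 651 526 ztop 0.043 0.044 mid top [ 0.4264 -0.2247] mid both [ 0.4272 -0.227 ] topslab [ 0.4268 -0.2254] [ 0.427  -0.2294]
jo 214 335 ztop 0.031 0.03 mid top [ 0.449  -0.0879] mid both [ 0.4498 -0.0897] topslab [ 0.449  -0.0883] [ 0.4496 -0.0908]
rc 294 225 ztop 0.08 0.079 mid top [0.5251 0.3137] mid both [0.5254 0.3118] topslab [0.5253 0.3161] [0.5251 0.3127]
ro 250 161 ztop 0.052 0.051 mid top [0.4152 0.2371] mid both [0.4157 0.2341] topslab [0.4161 0.2368] [0.4164 0.2329]
sc 341 300 ztop 0.081 0.08 mid top [0.4374 0.1211] mid both [0.4381 0.1184] topslab [0.4381 0.1223] [0.4385 0.1167]
so 360 434 ztop 0.051 0.051 mid top [ 0.5442 -0.3278] mid both [ 0.5464 -0.3322] topslab [ 0.5464 -0.3303] [ 0.5489 -0.333 ]
oj 688 485 ztop 0.043 0.044 mid top [ 0.3358 -0.1885] mid both [ 0.3363 -0.1915] topslab [ 0.3354 -0.1896] [ 0.3353 -0.1938]
red 320 207 ztop 0.08 0.08 mid top [0.5773 0.3822] mid both [0.5779 0.38  ] topslab [0.5784 0.3847] [0.5761 0.3812]
ring 284 213 ztop 0.017 0.017 mid top [0.4734 0.0114] mid both [0.473  0.0085] topslab [0.4734 0.0114] [0.4721 0.0062]
caddy z hist [-0.00221354  0.00103862  0.01520833  0.01794168]
n [[0.64317656 0.04986799 0.016     ]]
w [[ 0.6372257  -0.03303351  0.016     ]]
s [[ 0.61712223 -0.11828413  0.016     ]]
```

View pics/crop.png

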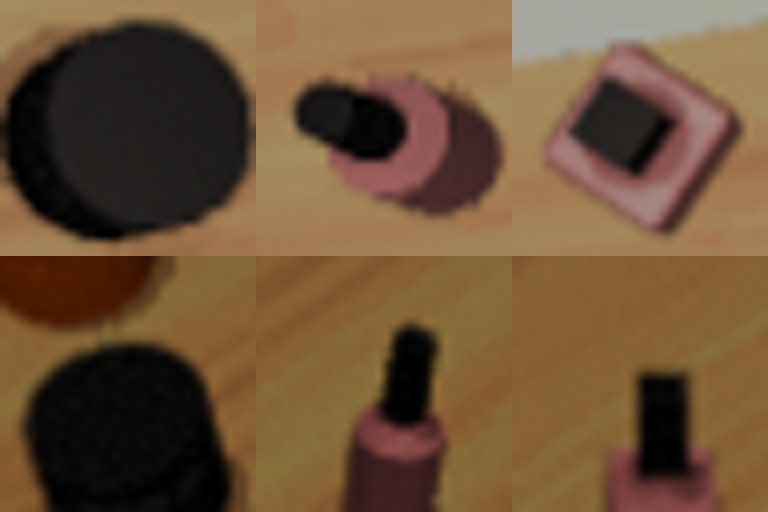

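View pics/caddy.png

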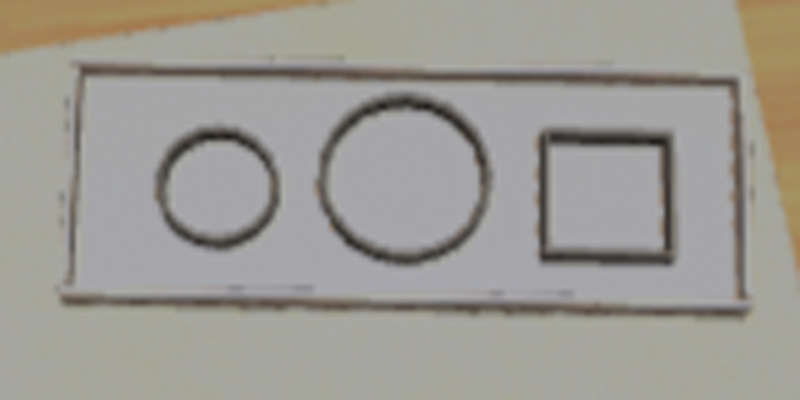

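The crops confirm all three: a lid with no cavity, a round black cap on the round pink body, and a square black cap on the square pink body. The caddy crop shows, left to right, narrow, wide and square holders. Next I'll measure the holders in both views, plus the square bottle's yaw.

```bash
python3 - <<'E'
from h import *
import pickle
for nm,g in (("top",[(303,147),(341,145),(381,149)]),("scene",[(368,228),(341,246),(307,263)])):
    d=pickle.load(open(nm+"0.pkl","rb")); im=d["image"]
    gray=cv2.cvtColor(im,cv2.COLOR_BGR2GRAY)
    big=cv2.resize(gray,None,fx=4,fy=4,interpolation=cv2.INTER_CUBIC)
    # dark relative to local background
    loc=cv2.medianBlur(cv2.resize(gray,None,fx=4,fy=4),101)
    free=(big>loc*0.8).astype(np.uint8)
    n,lab,st,ce=cv2.connectedComponentsWithStats(free,connectivity=4)
    cs=[]
    for (u,v) in g:
        l=lab[int((v+.5)*4),int((u+.5)*4)]
        m=(lab==l).astype(np.uint8)
        c=max(cv2.findContours(m,cv2.RETR_EXTERNAL,cv2.CHAIN_APPROX_NONE)[0],key=len).reshape(-1,2)
        P=plane(d,(c+.5)/4-.5,.010)[:,:2].astype(np.float32)
        r=cv2.minAreaRect(P*1000); cs.append(np.array(r[0]))
        print(nm,np.round(r[0],1),np.round(r[1],1),"ang",round(r[2],1))
    e=cs[0]-cs[2]; print(" spacing",np.linalg.norm(cs[0]-cs[1]),np.linalg.norm(cs[1]-cs[2]),"caddy y-axis dir deg",np.degrees(np.arctan2(e[1],e[0])))
d=pickle.load(open("top0.pkl","rb")); im=d["image"][224:266,258:300]
big=cv2.resize(im,None,fx=8,fy=8,interpolation=cv2.INTER_CUBIC)
hsv=cv2.cvtColor(big,cv2.COLOR_BGR2HSV)
h=hsv[...,0].astype(int)
for lbl,m,z in (("body",((h>165)|(h<5))&(hsv[...,1]>50)&(hsv[...,2]>100),.04),("cap",hsv[...,2]<60,.08)):
    m=m.astype(np.uint8); cc=max(cv2.findContours(m,cv2.RETR_EXTERNAL,cv2.CHAIN_APPROX_NONE)[0],key=cv2.contourArea).reshape(-1,2)
    P=plane(d,(cc+.5)/8-.5+[258,224],z)[:,:2].astype(np.float32)
    print(lbl,cv2.minAreaRect(P*1000))
E
```

```text
top [644.5  49.8] [45.1 42.7] ang 82.7
top [638.1 -32. ] [66.  65.3] ang 35.6
top [ 618.9 -118.9] [49.9 47.3] ang 81.4
 spacing 82.0114156952733 88.9807314279982 caddy y-axis dir deg 81.35458438460144
scene [644.9  46. ] [41.1 38.2] ang 72.5
scene [638.9 -34.7] [65.9 58.5] ang 46.7
scene [ 619.4 -122.6] [47.3 44.2] ang 81.3
 spacing 80.91109333836997 90.10160530561494 caddy y-axis dir deg 81.38676260995936
body ((437.34051513671875, 121.67613220214844), (34.84324645996094, 34.51020812988281), 49.416629791259766)
cap ((436.3038635253906, 120.4095230102539), (19.608869552612305, 15.772428512573242), 51.28779602050781)
```

```bash
cat >> h.py <<'E'
from workcell import manip
from scipy.spatial.transform import Rotation as R
def att(deg): return (R.from_euler("z",deg,degrees=True)*R.from_rotvec([np.pi,0,0])).as_rotvec()
def pick(xy,a,tcp,op,force,hi=.2):
    manip.set_gripper(op)
    manip.goto([*xy,hi],att(a))
    manip.line_to([*xy,tcp],v=.12)
    manip.set_gripper(0,force)
    print("grip",manip.read_grip_width(),manip.read_grasp_force())
    manip.line_to([*xy,hi],v=.15)
    print("lifted",manip.read_grip_width(),manip.read_grasp_force(),manip.read_force(),manip.read_time_s())
def place(xy,a,tcp,op,hi=.2):
    manip.line_to([*xy,hi],att(a),v=.2)
    manip.line_to([*xy,tcp+.03],v=.12)
    manip.line_to([*xy,tcp+.001],v=.04)
    print("down",manip.read_force(),manip.read_grip_width())
    manip.set_gripper(op)
    manip.line_to([*xy,hi],v=.15)
    print(manip.read_time_s())
E
python3 - <<'E'
from h import *
pick((.4269,-.2274),-21.6,.018,.078,20)
place((.6385,-.0334),-21.6,.022,.072)
E
```

```text
grip 0.05319570831837097 20.000261415007117
lifted 0.05324414418897784 19.9999358920104 [-0.18865212 -0.0625316  -0.832443  ] 5.7417
down [-0.46072856 -0.13305575 -0.97718352] 0.05371220521392581
11.4667
```

```bash
python3 - <<'E'
from h import *
from workcell import imaging
pick((.5252,.3144),0,.050,.045,15)
d=imaging.capture("scene"); cv2.imwrite("pics/s1.png",d["image"])
E
```

```text
grip 0.01566365673221658 14.96480017542467
lifted 0.015708659141909487 14.949389081157278 [-0.25868344 -0.45592699 -0.45614654] 16.625
```

View pics/s1.png

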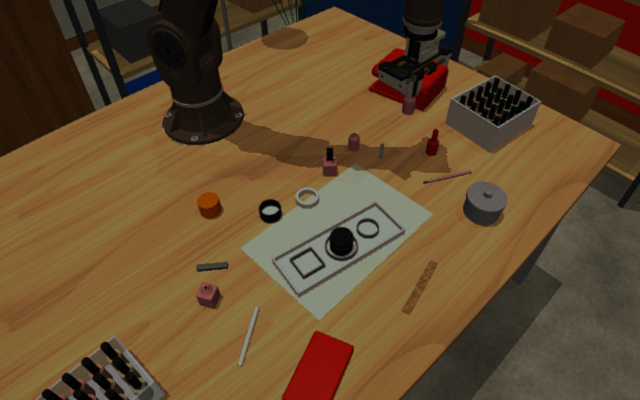

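The jar stands in the wide holder at (341,241), and the round bottle hangs upright in the gripper at (409,103). Continuing with both bottles.

```bash
python3 - <<'E'
from h import *
from workcell import imaging
place((.6447,.0479),0,.054,.040)
pick((.4379,.1197),-40.6,.050,.040,15)
place((.6192,-.1208),-8.6,.054,.040)
manip.line_to([.5,-.3,.25],v=.25)
print(manip.read_time_s())
for n in("top","scene"):
    d=imaging.capture(n); i=d["image"]
    C=cloud(d)
    for xy in((.6385,-.0334),(.6447,.0479),(.6192,-.1208)):
        q=C.reshape(-1,3); q=q[(np.hypot(*(q[:,:2]-xy).T)<.035)&(q[:,2]>.022)&(q[:,2]<.12)]
        zt=np.percentile(q[:,2],97); w=q[q[:,2]>zt-.006]
        print(n,"ztop",round(zt,3),"c",np.round((w.min(0)+w.max(0))[:2]/2,4))
    cv2.imwrite(f"pics/{n}2.png",i)
    if n=="top": cv2.imwrite("pics/c2.png",cv2.resize(i[95:195,250:430],(800,444),interpolation=cv2.INTER_CUBIC))
E
```

```text
down [-0.1963026   0.28596356 -0.1599432 ] 0.016104312674507005
22.0167
grip 0.016493126397589254 14.999088495969772
lifted 0.017121360639203522 14.998754560947418 [ 0.5752476   0.32940083 -0.64271037] 26.1667
down [ 0.68727781 -0.55863129 -1.09032321] 0.016837709924981462
31.5417
32.575
top ztop 0.047 c [ 0.6388 -0.0321]
top ztop 0.084 c [0.6455 0.0498]
top ztop 0.084 c [ 0.6178 -0.1186]
scene ztop 0.047 c [ 0.6373 -0.0361]
scene ztop 0.083 c [0.6441 0.0453]
scene ztop 0.084 c [ 0.618  -0.1229]
```

View pics/c2.png

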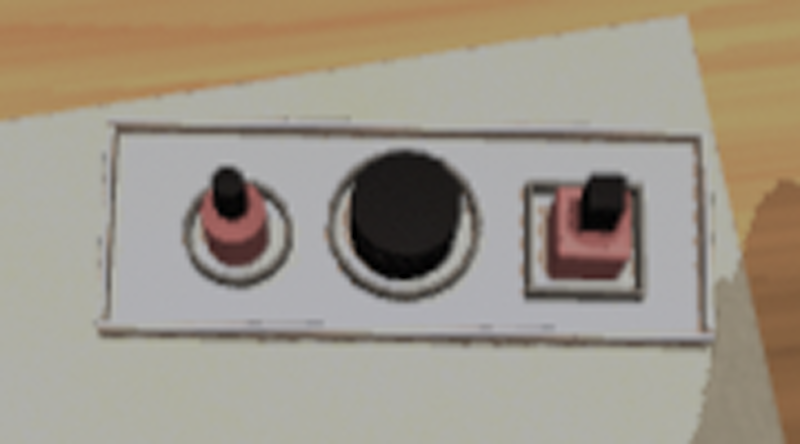

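View pics/scene2.png

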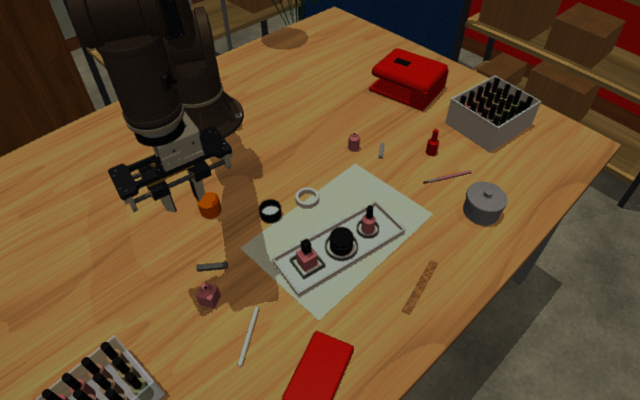

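All three stand upright inside their holders: round (369,220), jar (341,240) and square (306,257) in the scene view. Their tops are at the expected 46/84/84 mm, the open ones haven't moved, and the arm is clear.

```bash
python3 -c "
from workcell import manip
manip.hold(0.3); print(manip.close_job())"
```

```text
the job is handed in; nothing more can be done
None
```

The caddy is packed and the job handed in at about 33 s: the lidded jar and both capped bottles stand upright in their holders, and the three open items stand where they were.

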